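# Point out the sealing materials and confirm

### The job

Show the trainee what the next valve is sealed with: point down at the middle of the red tape roll with the fingertips about 2 cm above it for two seconds, then in the same way at the blue-lidded tin, without touching either. Then press the green button on the grey box fully down (it stays down by itself) and come away from it. Do not point at the blue rolls on the way, and do not touch or move any of the rolls, the tin or the white valve near them.

Things in the scene. Friction and masses are not known exactly. Their poses are not given: they have to be found in the camera images.
- red_tape: the red roll of thread seal tape lying flat, 48 mm across, 14 mm high. Origin at the centre of its underside, z up
- red_tape_top (a point): centre of the red roll's upper side (14 mm above the bench)
- blue_tape_a: a blue roll of thread seal tape lying flat, 48 mm across, 14 mm high. Origin at the centre of its underside, z up; not to be pointed at
- blue_tape_a_top (a point): centre of this blue roll's upper side
- blue_tape_b: another blue roll of thread seal tape lying flat, 48 mm across, 14 mm high. Origin at the centre of its underside, z up; not to be pointed at
- blue_tape_b_top (a point): centre of this blue roll's upper side
- tin: round grease tin, white with a blue lid, 62 mm across, 34 mm high, loose; origin at the centre of its underside, z up
- tin_top (a point): centre of the tin's lid (34 mm above the bench)
- button_box: grey box with a green push button, 72 x 72 x 40 mm, fixed to the bench; origin at the centre of its underside, z up; a 4 mm dark collar, 50 mm across, lies round the button on its top
- button_top (a point): centre of the green button's flat upper face (36 mm across), 60 mm above the bench while up; it moves down with the button
- confirm (a joint): travel of the green button, straight down: 0 up, 0.006 m fully down on a rigid stop. It takes about 4 N to move and stays where it is left (no spring)
- valve: white plastic angle valve, loose bystander, 132 x 97 x 46 mm; origin at the centre of its underside
There are look-alikes about, which are no part of the job. What is shaped like the tin but brown or pink is not meant.

How it is judged:
By the outcome, as a careful person would: the job done as asked, in the order asked, and still so for the second after the job is handed in, with the robot touching nothing.
It also fails if it takes over 58 s, if anything falls off the work surface, if the arm or the gripper's body presses on something with over 40 N, if the wrist force passes 120 N, or if a joint passes its speed limit or range.

### The arm

A 6-joint arm with a two-finger parallel gripper is mounted at the origin on a cart in front of the work surface, level with it; the furniture and walls round the work are solid. World frame = base frame: x ahead of the robot, y to its left, z up, the work surface at z = 0. Lengths are in mm, angles in rad, forces in N, time in s.
With the tool pointing down it reaches from about 300 to 775 mm from the base axis. Payload 14.6 kg.
Tool frame: the origin (TCP) lies between the finger pads, 19 mm behind the fingertips; this is the grasp point; z points along the fingers, y is the line along which they close (so a half turn about z gives the same grasp; the last joint's range is limited). The gripper opens to 94 mm and grips with 3 to 60 N. Pads are 16 mm wide; open, the fingers measure 119 mm over their backs; the gripper's body (75 mm by 177 mm) begins 78 mm behind the grasp point.
Start: joints at [1.194, 0.3, 1.521, -0, 1.321, -0.067], TCP at [167.675, 523.808, 224.246] pointing down, gripper open.
Joint ranges: [-3.03, 3.03], [-0.79, 2.21], [0.23, 2.52], [-1.04, 4.18], [0, 3.07], [-2.55, 2.55]. Speed limits (rad/s): [2.22, 2.22, 2.57, 3.14, 3.14, 3.14].

### API

Orientations are given as [roll, pitch, yaw] about the fixed x, y, z axes, in that order (R = Rz(yaw) Ry(pitch) Rx(roll)).
In Python, from cell import manip, optics gives the robot as it stands.
- The arm moves only by the shell command python3 -m crank 'ROWS' [FORCE]. ROWS is JSON, a list of rows, each a list of 7 numbers: the opening in per cent of the stroke, from 0 (shut) to 100 (fully open), then the shift along the tool's x, y, z in mm, then the turn, a rotation vector about the tool's x, y, z in rad. A call has 1 to 10 rows; each row is the pose to reach, as a shift and turn from the pose commanded when the call began, along the tool's axes at that moment; what a row does not reach only later rows make up. A row lasts 1/10 s, in which the tool goes at most 50 mm and 8.59 degrees, less where a joint would pass 70% of its speed; a pose out of reach is approached as far as the arm can. A call with a gripper value outside its range is refused whole. The fingers move at their own pace and stop on an object; FORCE is the grip in N (left out, the last holds). Time passes only in rows, so rows that repeat a pose let the fingers close. It gives the time, the measured TCP pose, the force, the opening and the grip force at its end, in the units of the state.
- manip.read_state(): the state, without advancing time (a new reading comes with each control period).
- optics.camera(name): name is "scene" or "side" or "wrist"; returns (picture, depth): 400x640x3 uint8, red, green, blue; 400x640 float32, mm along the optical axis (not along the pixel's ray), 0 where there is no reading.
- optics.calibration(name): a dict with "camera_matrix" (3x3 intrinsics, pixels), "R" (3x3) and "t" (3): a world point X has camera coordinates R X + t. Camera axes: x right, y down, z forward; pixel columns grow to the right and rows downward; lengths in mm; the calibration is good to about 2 mm. The wrist camera is an equidistant fisheye: a pixel r from the principal point sees the ray r / f radians off the axis. A picture is of the moment at which its call begins: read the wrist's pose just before it. calibration takes no time and is no camera call; for the wrist camera it gives the pose at the moment of the call.
- manip.sign_off(): hands the job in; it is judged then, once.
The state is a dict: "clock": time; "joints": joint angles; "qd": joint speeds; "effort": joint torques, N m; "eef_pos": TCP position; "eef_rot": TCP orientation; "wrist_force": force on the tool from outside, world axes, zero at the start; "moment": the same for the moment, N m; "finger_gap": finger opening in mm; "finger_force": force on a finger pad.
Only numpy, scipy, OpenCV 4.12 (cv2) and the standard library are available. Lean on these libraries where they do the work, as an engineer would, in place of code of your own. Each camera call takes 0.05 s, during which the arm holds its last target. There are 200 camera calls.

## Working session

There is one attempt and no reset: what is moved stays moved. The work goes in short steps, Python scripts to look and compute and a shell command to move; the robot and the scene stay as the last step left them, time stands still between calls to the robot, and variables do not carry over. Pictures are saved under pics/ and viewed, at most 10 in all, crops included, and the job is handed in when it is done.

```bash
mkdir -p pics; python3 - <<'E'
from cell import manip, optics
import cv2
s=manip.read_state();print({k:s[k] for k in('clock','eef_pos','eef_rot','wrist_force','finger_gap')})
for n in("scene","side"):
    p,d=optics.camera(n);cv2.imwrite(f"pics/{n}.png",p[...,::-1])
    import numpy as np;np.savez(f"{n}.npz",p=p,d=d,**optics.calibration(n))
E
```

```text
{'clock': 0.0, 'eef_pos': array([167.59137287, 523.59029588, 223.69030767]), 'eef_rot': array([-3.14045758e+00, -1.16405459e-04,  2.83176699e+00]), 'wrist_force': array([ 0.23374819, -0.97298227, -0.63398197]), 'finger_gap': 93.96763279045645}
```

View pics/scene.png

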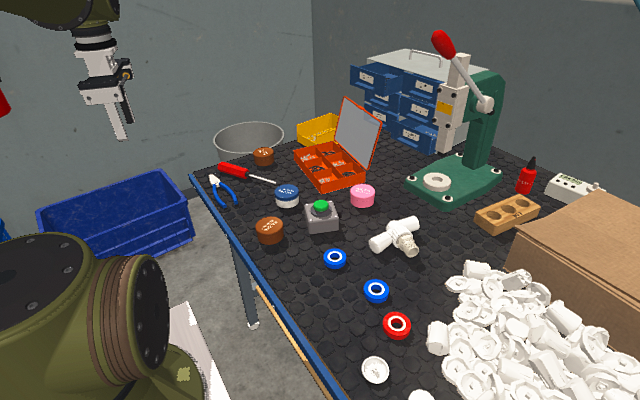

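View pics/side.png

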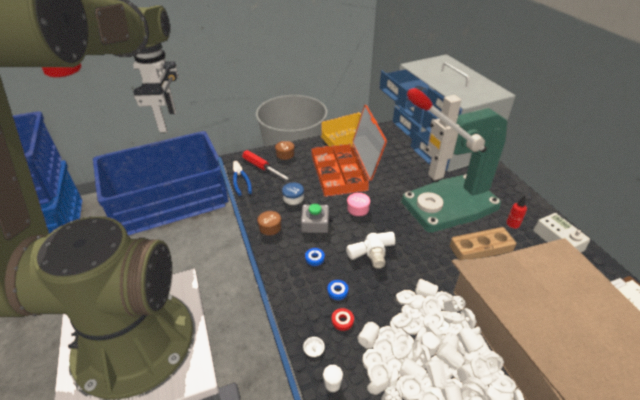

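The scene picture shows the red roll at (397,325), the blue rolls at (335,258) and (376,290), the blue-lidded tin at (287,195), the green button at (321,207) and the valve at (398,237). In the side picture these are at (343,319), (315,257), (338,290), (292,192), (316,211) and (375,245). The tin look-alikes in the scene picture are brown at (270,230) and (263,156) and pink at (362,195). Only (287,195) is white with a blue lid. The red candidates are the roll (397,325), the screwdriver handle (232,170) and the press knob; only the first is a flat ring.

```bash
cat > h.py <<'E'
import numpy as np,cv2
def ray(c,u):
    K,R,t=c["camera_matrix"],c["R"],c["t"]
    d=R.T@np.linalg.solve(K,[u[0],u[1],1.]);return -R.T@t,d
def plane(c,u,z):
    o,d=ray(c,u);return o+d*(z-o[2])/d[2]
def tri(c1,u1,c2,u2):
    o1,a=ray(c1,u1);o2,b=ray(c2,u2)
    s=np.linalg.lstsq(np.c_[a,-b],o2-o1,rcond=None)[0]
    p,q=o1+s[0]*a,o2+s[1]*b;return (p+q)/2,np.linalg.norm(p-q)
HUE={"red":[(0,8),(172,180)],"blue":[(98,125)],"green":[(45,80)]}
def blob(p,col,near,w=30,smin=110,vmin=60):
    h=cv2.cvtColor(p,cv2.COLOR_RGB2HSV);m=np.zeros(h.shape[:2],np.uint8)
    for a,b in HUE[col]: m|=cv2.inRange(h,(a,smin,vmin),(b,255,255))
    k=np.zeros_like(m);cv2.circle(k,near,w,255,-1);m&=k
    cs,_=cv2.findContours(m,cv2.RETR_EXTERNAL,cv2.CHAIN_APPROX_NONE)
    c=max(cs,key=cv2.contourArea);hull=cv2.convexHull(c)
    M=cv2.moments(hull);return (M["m10"]/M["m00"],M["m01"]/M["m00"]),cv2.boundingRect(c),hull
E
python3 - <<'E'
from h import *
S,D=np.load("scene.npz"),np.load("side.npz")
for n,col,a,b,z in [("red","red",(397,325),(343,319),14),("bA","blue",(335,258),(315,257),14),("bB","blue",(376,290),(338,290),14),("tin","blue",(287,191),(292,190),34),("btn","green",(321,207),(316,211),60)]:
    w=18
    u,r1,_=blob(S["p"],col,a,w);v,r2,_=blob(D["p"],col,b,w)
    P,e=tri(S,u,D,v)
    print(n,np.round(u,1),r1,np.round(v,1),r2,"tri",P.round(),round(e,1),"pl",plane(S,u,z).round(),plane(D,v,z).round())
p=S["p"][140:350,200:440];cv2.imwrite("pics/crop.png",cv2.resize(p[...,::-1],None,fx=2.8,fy=2.8,interpolation=cv2.INTER_CUBIC))
E
```

```text
red [396.1 325.2] (382, 311, 29, 29) [342.3 318.9] (331, 308, 24, 23) tri [ 440. -105.   -2.] 1.4 pl [ 432. -111.   14.] [ 436. -115.   14.]
bA [334.4 258.1] (323, 248, 24, 21) [314.5 256.4] (305, 247, 20, 20) tri [444.  89.  -1.] 2.2 pl [436.  78.  14.] [439.  75.  14.]
bB [375.8 290.7] (363, 279, 26, 25) [337.4 289.3] (327, 279, 22, 22) tri [460. -27.  -1.] 1.5 pl [451. -35.  14.] [455. -38.  14.]
tin [286.1 192. ] (274, 184, 25, 17) [292.6 189.7] (283, 183, 20, 14) tri [464. 337.  20.] 1.8 pl [456. 320.  34.] [460. 319.  34.]
btn [320.3 205.2] (313, 200, 15, 12) [314.6 208.9] (309, 204, 12, 11) tri [487. 209.  47.] 2.5 pl [479. 196.  60.] [483. 193.  60.]
```

View pics/crop.png

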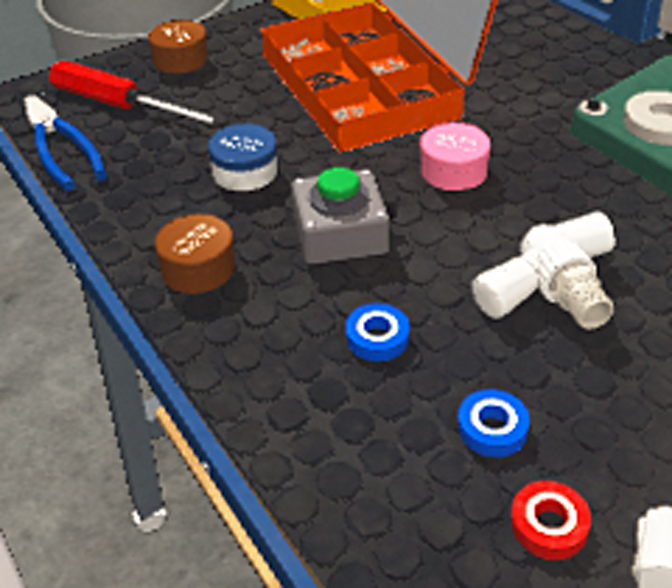

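The crop confirms the white tin with a blue lid, the red ring, the green button and two separate blue rolls. I'll move toward the red roll high up with the fingers shut, then refine from the wrist camera.

```bash
python3 -m crank '[[0,-448,-525,0,0,0,0],[0,-448,-525,0,0,0,0],[0,-448,-525,0,0,0,0],[0,-448,-525,0,0,0,0],[0,-448,-525,0,0,0,0],[0,-448,-525,0,0,0,0],[0,-448,-525,0,0,0,0],[0,-448,-525,0,0,0,0],[0,-448,-525,0,0,0,0],[0,-448,-525,0,0,0,0]]' 10
cat > w.py <<'E'
import sys,numpy as np,cv2
from cell import manip,optics
s=manip.read_state();c=optics.calibration("wrist");p,d=optics.camera("wrist")
n=sys.argv[1];np.savez(n+".npz",p=p,d=d,pos=s["eef_pos"],rot=s["eef_rot"],**c)
print(s["clock"],s["eef_pos"].round(1),s["eef_rot"].round(3),s["finger_gap"]);print(c["camera_matrix"])
cv2.imwrite(f"pics/{n}.png",p[...,::-1])
E
python3 w.py w1
python3 - <<'E'
from h import *
# height map from scene+side depth around the work
for f in("scene","side"):
    S=np.load(f+".npz");d=S["d"];v,u=np.nonzero(d>0);z=d[v,u]
    X=(S["R"].T@(np.linalg.inv(S["camera_matrix"])@np.vstack([u*z,v*z,z])-S["t"][:,None])).T
    for nm,(x,y) in {"tin":(458,320),"btn":(481,195),"red":(434,-113)}.items():
        m=(abs(X[:,0]-x)<130)&(abs(X[:,1]-y)<130)&(X[:,2]>70);print(f,nm,m.sum(),X[m].min(0).round() if m.any() else'',X[m].max(0).round() if m.any() else '')
E
```

```text
clock: 1.1
eef_pos: [361.0, 60.6, 224.4]
eef_rot: [3.141, 0.001, 2.832]
wrist_force: [1.1, 0.5, -0.3]
finger_gap: 17.5
finger_force: 0.0
1.1 [361.   60.6 224.4] [3.141e+00 1.000e-03 2.832e+00] 17.52150569596878
[[309.70691629   0.         318.04298352]
 [  0.         309.70691629 200.93103557]
 [  0.           0.           1.        ]]
scene tin 0  
scene btn 0  
scene red 0  
side tin 0  
side btn 0  
side red 0
```

View pics/w1.png

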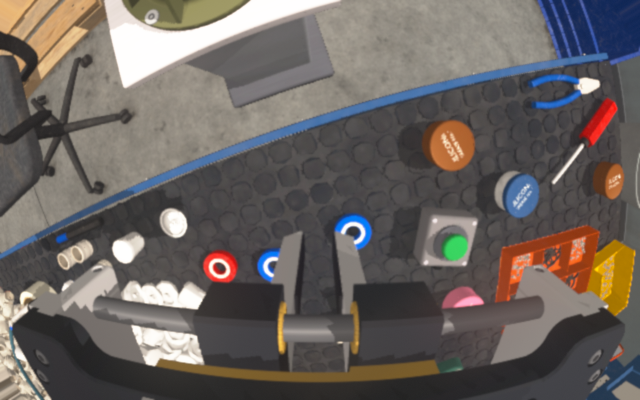

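The wrist view shows the red roll at (220,266), the blue rolls at (270,265) and (352,232), the tin's lid at (521,194) and the button at (454,246). Next I'll cast the fisheye rays.

```bash
cat >> h.py <<'E'
def fray(c,u):
    K=c["camera_matrix"];q=np.array([(u[0]-K[0,2])/K[0,0],(u[1]-K[1,2])/K[1,1]]);th=np.hypot(*q)
    d=np.r_[q*np.sin(th)/th,np.cos(th)];return -c["R"].T@c["t"],c["R"].T@d
def fplane(c,u,z):
    o,d=fray(c,u);return o+d*(z-o[2])/d[2]
def topcircle(c,hull,z):
    P=np.array([fplane(c,x,z)[:2] for x in hull[:,0,:].astype(float)]).astype(np.float32)
    (x,y),r=cv2.minEnclosingCircle(P);return np.round([x,y,r],1)
def report(f,items):
    W=np.load(f+".npz");print("tcp",W["pos"].round(1))
    for n,col,a,z,w in items:
        u,r,hl=blob(W["p"],col,a,w);print(n,np.round(u,1),r,"centroid",fplane(W,u,z).round(1)[:2],"circ",topcircle(W,hl,z))
E
python3 -c "
from h import *
report('w1',[('red','red',(220,266),14,24),('tin','blue',(521,194),34,26),('btn','green',(454,246),60,20)])"
python3 -m crank '[[0,-143,-152,0,0,0,0],[0,-143,-152,0,0,0,0],[0,-143,-152,0,0,0,0],[0,-143,-152,0,0,0,0],[0,-143,-152,0,0,0,0],[0,-143,-152,0,0,0,0],[0,-143,-152,0,0,0,0]]'
python3 w.py w2
```

```text
tcp [361.   60.6 224.4]
red [220.1 266.2] (203, 250, 35, 33) centroid [ 434.8 -106.7] circ [ 435.  -107.6   28.5]
tin [520.7 195.3] (503, 174, 36, 44) centroid [458.5 322.9] circ [459.5 323.8  33.3]
btn [454.2 246.8] (442, 234, 26, 27) centroid [481.5 199.2] circ [481.7 199.7  18.8]
clock: 1.85
eef_pos: [450.3, -124.8, 224.0]
eef_rot: [3.141, -0.001, 2.832]
wrist_force: [0.0, 0.3, -0.6]
finger_gap: 0.7
finger_force: 0.0
1.85 [ 450.3 -124.8  224. ] [ 3.141e+00 -1.000e-03  2.832e+00] 0.6616065273224508
[[309.70691629   0.         318.04298352]
 [  0.         309.70691629 200.93103557]
 [  0.           0.           1.        ]]
```

View pics/w2.png

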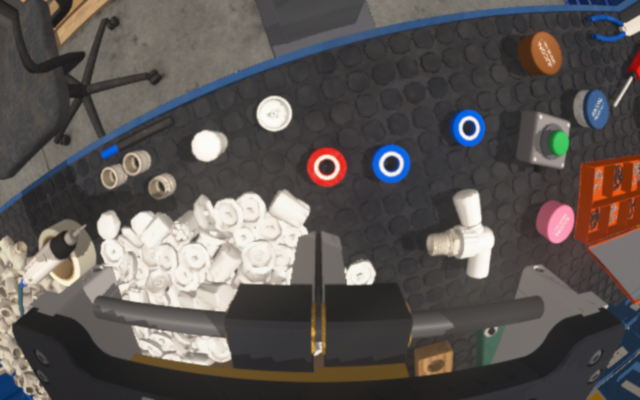

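The red roll is now at (327,167), almost straight below the wrist camera. The blue rolls are at (391,163) and (467,127).

```bash
python3 - <<'E'
from h import *
report('w2',[('red','red',(327,167),14,26),('tin','blue',(595,108),34,24),('btn','green',(557,144),60,20)])
A,B=np.load('w1.npz'),np.load('w2.npz')
for n,col,a,b,w in[('red','red',(220,266),(327,167),24),('tin','blue',(521,194),(595,108),24),('btn','green',(454,246),(557,144),20)]:
    o1,x=fray(A,blob(A["p"],col,a,w)[0]);o2,y=fray(B,blob(B["p"],col,b,w)[0])
    s=np.linalg.lstsq(np.c_[x,-y],o2-o1,rcond=None)[0];print(n,(o1+s[0]*x).round(1),(o2+s[1]*y).round(1))
# pile height from wrist depth
E
```

```text
tcp [ 450.3 -124.8  224. ]
red [326.3 166.5] (306, 147, 42, 40) centroid [ 436.8 -109.5] circ [ 437.2 -109.5   25.3]
tin [595.8 108.9] (584, 90, 25, 39) centroid [460.2 321.2] circ [461.2 322.7  34.6]
btn [558.5 142.6] (549, 130, 21, 26) centroid [483.4 197.2] circ [482.7 198.5  20.7]
red [ 437.3 -109.9    7.7] [ 437.9 -109.7    7.8]
tin [460.7 325.8  29.6] [461.2 326.1  29.9]
btn [484.3 200.8  55.4] [484.8 201.   55.8]
```

```bash
python3 -m crank '[[0,17,10,0,0,0,0],[0,17,10,50,0,0,0],[0,17,10,100,0,0,0],[0,17,10,120,0,0,0],[0,17,10,120,0,0,0],[0,17,10,120,0,0,0]]'
python3 w.py w3; python3 -c "
from h import *
report('w3',[('red','red',(325,130),14,60)])"
```

```text
clock: 2.5
eef_pos: [437.9, -110.4, 105.4]
eef_rot: [3.142, 0.001, 2.833]
wrist_force: [-0.2, -0.2, -0.1]
finger_gap: 0.4
finger_force: 0.0
2.5 [ 437.9 -110.4  105.4] [3.142e+00 1.000e-03 2.833e+00] 0.4313028115036706
[[309.70691629   0.         318.04298352]
 [  0.         309.70691629 200.93103557]
 [  0.           0.           1.        ]]
tcp [ 437.9 -110.4  105.4]
red [320.3 184.5] (302, 179, 38, 12) centroid [ 417.6 -101.6] circ [ 418.8 -101.8   15.6]
```

View pics/w3.png

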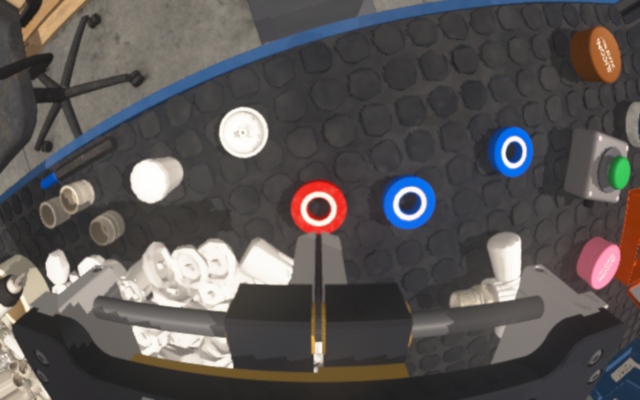

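The red roll is at (319,208), in line with the shut fingers.

```bash
python3 -c "
from h import *
report('w3',[('red','red',(319,208),14,32)])"
python3 -m crank '[[0,0,0,25,0,0,0],[0,0,0,45,0,0,0],[0,0,0,52,0,0,0],[0,0,0,52,0,0,0],[0,0,0,52,0,0,0]]'
```

```text
tcp [ 437.9 -110.4  105.4]
red [318.3 206.9] (290, 179, 58, 57) centroid [ 435.7 -109.2] circ [ 436.3 -109.4   25.5]
clock: 3.05
eef_pos: [438.3, -111.2, 53.6]
eef_rot: [-3.142, 0.002, 2.832]
wrist_force: [-0.1, 0.5, 0.4]
finger_gap: 0.5
finger_force: 0.0
```

```bash
python3 -m crank '[[0,2,1,0.5,0,0,0],[0,2,1,0.5,0,0,0],[0,2,1,0.5,0,0,0],[0,2,1,0.5,0,0,0],[0,2,1,0.5,0,0,0],[0,2,1,0.5,0,0,0],[0,2,1,0.5,0,0,0],[0,2,1,0.5,0,0,0],[0,2,1,0.5,0,0,0],[0,2,1,0.5,0,0,0]]'
python3 -m crank '[[0,0,0,0,0,0,0],[0,0,0,0,0,0,0],[0,0,0,0,0,0,0],[0,0,0,0,0,0,0],[0,0,0,0,0,0,0],[0,0,0,0,0,0,0],[0,0,0,0,0,0,0],[0,0,0,0,0,0,0],[0,0,0,0,0,0,0],[0,0,0,0,0,0,0]]'
python3 -m crank '[[0,0,0,0,0,0,0],[0,0,0,0,0,0,0],[0,0,0,0,0,0,0],[0,0,0,0,0,0,0],[0,0,0,0,0,0,0],[0,0,0,0,0,0,0],[0,0,0,0,0,0,0],[0,0,0,0,0,0,0]]'
```

```text
clock: 4.05
eef_pos: [435.9, -109.5, 51.7]
eef_rot: [-3.142, -0.0, 2.832]
wrist_force: [0.3, -0.4, -0.5]
finger_gap: 0.5
finger_force: 0.0
clock: 5.05
eef_pos: [435.9, -109.5, 51.8]
eef_rot: [-3.142, 0.0, 2.832]
wrist_force: [-0.2, -0.2, -0.2]
finger_gap: 0.4
finger_force: 0.0
clock: 5.85
eef_pos: [435.9, -109.5, 51.7]
eef_rot: [-3.142, -0.0, 2.832]
wrist_force: [-0.1, 0.0, 1.0]
finger_gap: 0.2
finger_force: 0.0
```

```bash
python3 -m crank '[[0,0,0,-50,0,0,0],[0,0,0,-100,0,0,0],[0,0,0,-150,0,0,0],[0,10,10,-170,0,0,0],[0,115,142,-170,0,0,0],[0,115,142,-170,0,0,0],[0,115,142,-170,0,0,0],[0,115,142,-170,0,0,0]]'
python3 -m crank '[[0,-5,278,0,0,0,0],[0,-5,278,0,0,0,0],[0,-5,278,0,0,0,0],[0,-5,278,0,0,0,0],[0,-5,278,0,0,0,0],[0,-5,278,0,0,0,0],[0,-5,278,0,0,0,0],[0,-5,278,0,0,0,0]]'
python3 w.py w4
```

```text
clock: 6.65
eef_pos: [368.2, 63.4, 222.0]
eef_rot: [3.141, 0.0, 2.834]
wrist_force: [0.8, -0.2, 0.3]
finger_gap: 0.6
finger_force: 0.0
clock: 7.45
eef_pos: [459.0, 324.1, 221.2]
eef_rot: [-3.141, -0.001, 2.833]
wrist_force: [0.5, 0.3, -0.0]
finger_gap: 0.9
finger_force: 0.0
7.45 [459.  324.1 221.2] [-3.141e+00 -1.000e-03  2.833e+00] 0.8560167027821368
[[309.70691629   0.         318.04298352]
 [  0.         309.70691629 200.93103557]
 [  0.           0.           1.        ]]
```

View pics/w4.png

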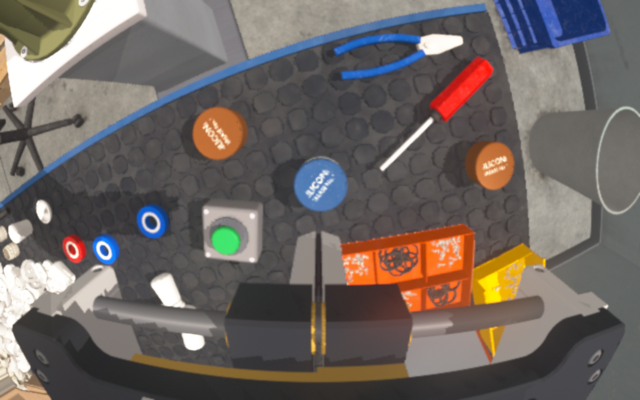

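The tin's lid is at (321,183), the button at (225,240), and the orange box is beyond the fingers at (345-470, 230-310).

```bash
python3 -c "
from h import *
report('w4',[('tin','blue',(321,183),34,38),('btn','green',(225,240),60,26)])"
python3 - <<'E'
from h import *
for f in("scene","side"):
    S=np.load(f+".npz");d=S["d"];v,u=np.nonzero(d>0);z=d[v,u]
    X=(S["R"].T@(np.linalg.inv(S["camera_matrix"])@np.vstack([u*z,v*z,z])-S["t"][:,None])).T
    m=(X[:,0]>350)&(X[:,0]<700)&(abs(X[:,1]-280)<180)
    Y=X[m]
    for h in(40,65,100):
        q=Y[Y[:,2]>h];print(f,m.sum(),h,len(q),q.min(0).round() if len(q) else '',q.max(0).round() if len(q) else '')
E
```

```text
tcp [459.  324.1 221.2]
tin [320.  184.8] (294, 159, 53, 52) centroid [459.9 326.4] circ [460.5 326.2  31. ]
btn [225.4 239.7] (211, 226, 30, 28) centroid [482.4 203.4] circ [482.2 203.   18.4]
scene 14670 40 661 [442. 160.  40.] [700. 381. 118.]
scene 14670 65 131 [688. 271.  65.] [700. 349. 118.]
scene 14670 100 11 [696. 271. 100.] [700. 281. 118.]
side 10386 40 496 [441. 157.  40.] [700. 370. 105.]
side 10386 65 51 [689. 269.  66.] [700. 326. 105.]
side 10386 100 2 [699. 269. 101.] [699. 270. 105.]
```

```bash
python3 -m crank '[[0,-1,2,45,0,0,0],[0,-1,2,85,0,0,0],[0,-1,2,100,0,0,0],[0,-1,2,100,0,0,0],[0,-1,2,100,0,0,0]]'
python3 w.py w5;python3 -c "
from h import *
report('w5',[('tin','blue',(320,205),34,50),('btn','green',(190,275),60,40)])"
```

```text
clock: 8.0
eef_pos: [461.2, 325.2, 123.0]
eef_rot: [3.141, 0.001, 2.831]
wrist_force: [-0.1, -0.1, -0.1]
finger_gap: 0.2
finger_force: 0.0
8.0 [461.2 325.2 123. ] [3.141e+00 1.000e-03 2.831e+00] 0.1661152212583318
[[309.70691629   0.         318.04298352]
 [  0.         309.70691629 200.93103557]
 [  0.           0.           1.        ]]
tcp [461.2 325.2 123. ]
tin [318.6 206. ] (283, 173, 72, 64) centroid [457.7 327.2] circ [460.2 326.3  31.3]
btn [194.7 279.8] (177, 262, 36, 36) centroid [481.7 204.4] circ [482.6 204.3  19.1]
```

View pics/w5.png

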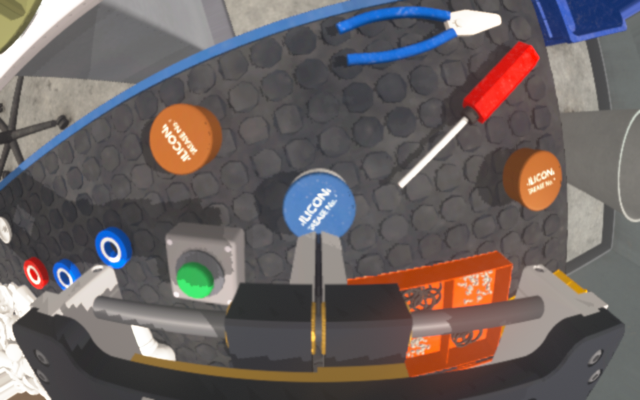

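The tin's lid is at (319,206), on the finger line and about 1 mm off. I'll descend and hold.

```bash
python3 -m crank '[[0,1,0,25,0,0,0],[0,1,0,42,0,0,0],[0,1,0,48,0,0,0],[0,1,0,48,0,0,0],[0,1,0,48,0,0,0],[0,1,0,48,0,0,0],[0,1,0,48,0,0,0],[0,1,0,48,0,0,0],[0,1,0,48,0,0,0],[0,1,0,48,0,0,0]]'
python3 -m crank '[[0,0,0,0,0,0,0],[0,0,0,0,0,0,0],[0,0,0,0,0,0,0],[0,0,0,0,0,0,0],[0,0,0,0,0,0,0],[0,0,0,0,0,0,0],[0,0,0,0,0,0,0],[0,0,0,0,0,0,0],[0,0,0,0,0,0,0],[0,0,0,0,0,0,0]]'
python3 -m crank '[[0,0,0,0,0,0,0],[0,0,0,0,0,0,0],[0,0,0,0,0,0,0],[0,0,0,0,0,0,0],[0,0,0,0,0,0,0],[0,0,0,0,0,0,0],[0,0,0,0,0,0,0],[0,0,0,0,0,0,0],[0,0,0,0,0,0,0],[0,0,0,0,0,0,0]]'
```

```text
clock: 9.05
eef_pos: [459.9, 326.0, 73.8]
eef_rot: [3.142, 0.0, 2.832]
wrist_force: [-0.5, 1.5, -0.1]
finger_gap: 0.6
finger_force: 0.0
clock: 10.05
eef_pos: [459.8, 326.0, 73.8]
eef_rot: [-3.142, 0.0, 2.832]
wrist_force: [-0.2, -0.5, -0.6]
finger_gap: 0.6
finger_force: 0.0
clock: 11.05
eef_pos: [459.8, 326.0, 73.8]
eef_rot: [3.142, -0.0, 2.832]
wrist_force: [0.0, 0.2, 0.2]
finger_gap: 0.6
finger_force: 0.0
```

```bash
python3 -m crank '[[0,0,0,-45,0,0,0],[0,0,0,-90,0,0,0],[0,-20,-40,-90,0,0,0],[0,-40,-80,-90,0,0,0],[0,-59,-111,-90,0,0,0],[0,-59,-111,-70,0,0,0],[0,-59,-111,-60,0,0,0],[0,-59,-111,-60,0,0,0]]'
python3 w.py w6;python3 -c "
from h import *
report('w6',[('btn','green',(320,205),60,70)])"
```

```text
clock: 11.85
eef_pos: [481.5, 202.4, 132.5]
eef_rot: [-3.14, -0.002, 2.832]
wrist_force: [1.0, 0.1, 1.0]
finger_gap: 0.7
finger_force: 0.0
11.85 [481.5 202.4 132.5] [-3.140e+00 -2.000e-03  2.832e+00] 0.7049143696788168
[[309.70691629   0.         318.04298352]
 [  0.         309.70691629 200.93103557]
 [  0.           0.           1.        ]]
tcp [481.5 202.4 132.5]
btn [317.3 217.1] (296, 198, 44, 38) centroid [481.4 201.9] circ [482.7 201.4  17.7]
```

View pics/w6.png

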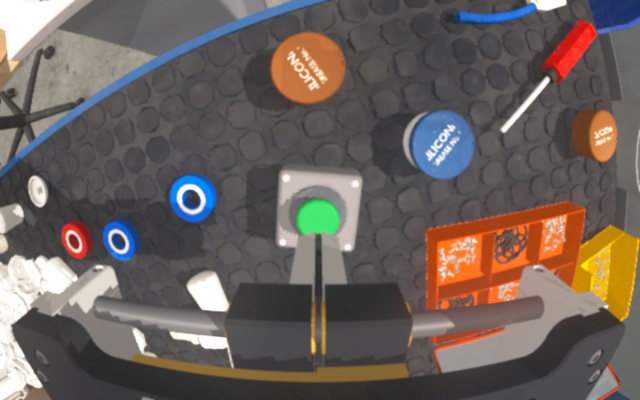

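The button is at (318,217), centred under the fingertips within about 1 mm. I'll approach, then press in small steps.

```bash
python3 -m crank '[[0,0,1,25,0,0,0],[0,0,1,42,0,0,0],[0,0,1,48,0,0,0],[0,0,1,50,0,0,0],[0,0,1,52,0,0,0],[0,0,1,54,0,0,0],[0,0,1,55,0,0,0],[0,0,1,56,0,0,0],[0,0,1,57,0,0,0],[0,0,1,57,0,0,0]]' 20
```

```text
clock: 12.9
eef_pos: [482.7, 203.3, 77.0]
eef_rot: [3.141, 0.001, 2.832]
wrist_force: [-0.8, 1.3, 2.6]
finger_gap: 0.4
finger_force: 1.4
```

```bash
python3 -m crank '[[0,0,-1,0.5,0,0,0],[0,0,-1,1,0,0,0],[0,0,-1,1.5,0,0,0],[0,0,-1,2,0,0,0],[0,0,-1,2.5,0,0,0],[0,0,-1,3,0,0,0],[0,0,-1,3.5,0,0,0],[0,0,-1,3.5,0,0,0]]'
```

```text
clock: 13.7
eef_pos: [482.2, 202.2, 73.2]
eef_rot: [-3.141, 0.0, 2.832]
wrist_force: [2.8, 0.5, 3.2]
finger_gap: 0.5
finger_force: 1.6
```

```bash
python3 -m crank '[[0,0,0,0.5,0,0,0],[0,0,0,1,0,0,0],[0,0,0,1,0,0,0]]'; python3 -m crank '[[0,0,0,0.5,0,0,0],[0,0,0,1,0,0,0],[0,0,0,1,0,0,0]]'
```

```text
clock: 14.0
eef_pos: [482.3, 202.2, 72.9]
eef_rot: [-3.142, 0.0, 2.832]
wrist_force: [-1.7, -0.3, 13.0]
finger_gap: 0.4
finger_force: 6.6
clock: 14.3
eef_pos: [482.4, 202.2, 72.8]
eef_rot: [3.141, 0.001, 2.832]
wrist_force: [-6.5, -2.6, 25.2]
finger_gap: 0.4
finger_force: 12.2
```

The force rose to 25 N with no more travel (TCP at 72.8 mm), so the button is on its stop. I'll retreat and check.

```bash
python3 -m crank '[[0,0,0,-10,0,0,0],[0,0,0,-50,0,0,0],[0,0,0,-90,0,0,0],[0,0,0,-120,0,0,0],[0,0,0,-120,0,0,0],[0,0,0,-120,0,0,0],[0,0,0,-120,0,0,0],[0,0,0,-120,0,0,0]]'
python3 w.py w7; python3 - <<'E'
from h import *
from cell import optics
p,d=optics.camera("scene");S=dict(np.load("scene.npz"))
for n,c,a in[("red","red",(397,325)),("bA","blue",(335,258)),("bB","blue",(376,290)),("tin","blue",(287,191)),("btn","green",(321,207))]:
    print(n,np.round(blob(S["p"],c,a,18)[0],1),np.round(blob(p,c,a,18)[0],1))
cv2.imwrite("pics/end.png",p[...,::-1])
report("w7",[("btn","green",(318,200),54,40)])
E
```

```text
clock: 15.1
eef_pos: [481.7, 202.1, 189.9]
eef_rot: [-3.14, -0.002, 2.832]
wrist_force: [-0.5, -0.3, 0.1]
finger_gap: 0.6
finger_force: 0.0
15.1 [481.7 202.1 189.9] [-3.140e+00 -2.000e-03  2.832e+00] 0.6313770812938758
[[309.70691629   0.         318.04298352]
 [  0.         309.70691629 200.93103557]
 [  0.           0.           1.        ]]
red [396.1 325.2] [396.2 325.2]
bA [334.4 258.1] [334.4 258.1]
bB [375.8 290.7] [375.8 290.7]
tin [286.1 192. ] [286.1 192. ]
btn [320.3 205.2] [320.5 207.3]
tcp [481.7 202.1 189.9]
btn [317.9 197.9] (301, 181, 35, 35) centroid [483.1 201.5] circ [483.4 201.4  17.8]
```

View pics/end.png

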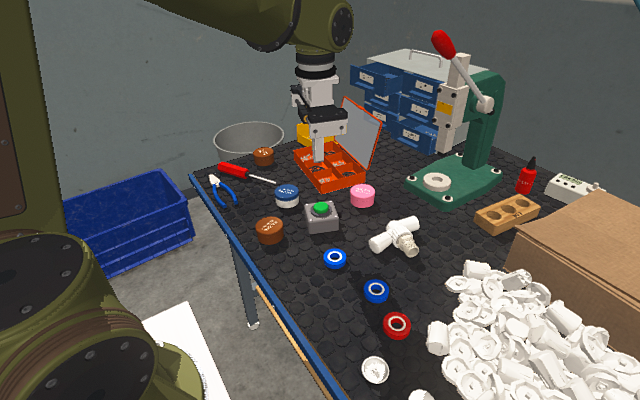

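The button at (321,209) has sunk to its collar. The rolls, tin and valve are where they were, and the arm is clear above.

```bash
python3 -c "
from cell import manip
print(manip.sign_off())"
```

```text
the job is handed in; nothing more can be done
None
```

Job handed in at about 15 s: I pointed about 2 cm above the red roll and then the blue-lidded tin for over two seconds each, pressed the green button down to its stop and backed away; in the last picture the rolls, tin and valve had not moved.

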